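# Dock the tube rack in the reader nest

## Task

Push the tube rack along the bench until it sits home in the corner of the reader nest, flush against both the back fence and the side stop, and only then push the swing latch fully shut across its free end. The rack must stay flat on the bench: do not lift or tip it, and leave the other things on the bench where they are.

Things in the scene. Friction and masses are not known exactly. Their poses are not given: they have to be found in the camera images.
- rack: Loose grey plastic tube rack: block 90 (its x) x 124 (its y) x 40 mm tall, low white caps on top (45 mm overall), 0.3-0.55 kg. Origin: centre of underside. Starts on the robot's side of the nest, to nest -x and -y of its home, turned up to 0.3 rad from the nest. Home: origin at nest x = -45, y = -62 mm, axes parallel to the nest's.
- nest: Fixed aluminium L of two fences 25 mm tall, 10 mm thick. Origin: its inside corner, at bench level; x points about away from the robot. Back fence: inner face at x = 0, from y = +14 to -118 mm. Side stop: inner face at y = 0, from x = +10 to -70 mm. The pocket is at -x, -y. Behind the back fence a white reader box, 50 mm tall, x 12 to 72, y -88 to -2 mm.
- latch_pivot (a point): Upright axis of the swing latch, at nest x = 10, y = -132.5 mm, 20 mm above the bench, on a 16 mm wide post (30 mm tall) just past the free end of the back fence.
- latch_peg (a point): Centre of the top of the round steel peg near the latch's tip, 60 mm from the pivot; peg 12 mm across, its top 48 mm above the bench. The latch arm is a 12 mm wide bar from the pivot to 66 mm out, 14 to 26 mm above the bench.
- latch (a joint): Swing latch angle, rad. 0: arm along nest -y, continuing the back fence. Grows clockwise seen from above, towards nest -x: push it from its far (+x) side. 1.57: fully shut at its own stop, arm along nest -x, 2.5 mm clear of the end of a rack that is home. Starts -0.3 to 0, goes back to -0.4. Stays where left; about 1 N at the peg moves it.
- amber_bottle: Bystander, to be left alone: amber reagent bottle, 64 mm across, 130 mm tall; origin at the centre of its underside.
- jar: Bystander, to be left alone: small clear jar with white cap, 48 mm across, 60 mm tall; origin at the centre of its underside.
- tape_roll: Bystander, to be left alone: roll of tape lying flat, 76 mm across, 24 mm tall; origin at the centre of its underside.
- weight: Bystander, to be left alone: steel calibration weight with a knob, 38 mm across, 56 mm tall; origin at the centre of its underside.
- tip_box: Bystander, to be left alone: closed clear box with white lid, no tubes, 72 x 107 x 50 mm; origin at the centre of its underside.
- beaker: Bystander, to be left alone: glass beaker, 68 mm across, 75 mm tall; origin at the centre of its underside.
- marker: Bystander, to be left alone: black marker pen lying flat, 137 mm long, 12 mm thick along its x axis (origin at the middle of its underside).
Mind the look-alikes: they are no part of the job. Leave any purple look-alike of the rack alone.

How it is judged (in metres and radians):
On the way, in this order (a step that is already met when the one before it is completed fails the run):
1. the rack is home in the corner of the nest (x of rack in the frame of nest between -0.049 and -0.042 m and y of rack in the frame of nest between -0.066 and -0.059 m and angle between the x axis of rack and the x axis of nest, either way round below 0.06 rad and angle between rack's own z axis and vertical below 0.05 rad and height (world z) of rack below 0.004 m), for 0.2 s.
2. the latch is swung shut (value of joint latch above 1.45 rad), for 0.2 s.
At the end, for the whole second after the job is handed in: The rack stands flat and at rest in the nest, its faces within 4 mm of the back fence and of the side stop and parallel to them within 0.06 rad; the latch is shut past 1.45 rad; every bystander is within 25 mm of where it started (all of step 1 and value of joint latch above 1.45 rad and linear speed of rack below 0.01 m/s and distance of each of amber_bottle, jar, tape_roll, weight, tip_box, beaker, marker from where it was at the start of the episode below 0.025 m); the robot touches nothing.
It fails at once if the rack is lifted (10 mm) or tipped (0.2 rad) (height (world z) of rack above 0.01 m or angle between rack's own z axis and vertical above 0.2 rad).
It fails at once if a bystander is shifted by more than 25 mm (distance of any of amber_bottle, jar, tape_roll, weight, tip_box, beaker, marker from where it was at the start of the episode above 0.025 m).
It fails at once if a standing bystander is tipped over (angle between any of amber_bottle, jar, tape_roll, weight, tip_box, beaker's own z axis and vertical above 0.5 rad).
It also fails if it takes over 72 s, if anything falls off the work surface, if the arm or the gripper's body presses on something with over 40 N, if the wrist force passes 120 N, or if a joint passes its speed limit or range.

## Robot

A 6-joint arm with a two-finger parallel gripper is mounted at the origin on the work surface. World frame = base frame: x ahead of the robot, y to its left, z up, the work surface at z = 0. Lengths are in mm, angles in rad, forces in N, time in s.
With the tool pointing down it reaches from about 350 to 875 mm from the base axis. Payload 4.2 kg.
Tool frame: the origin (TCP) lies at the very end of the fingers, on their centre line; the grasp point (between the pads) lies 19 mm behind it; z points along the fingers, y is the line along which they close (so a half turn about z gives the same grasp; the last joint's range is limited). The gripper opens to 85 mm and grips with 20 to 120 N. Pads are 22 mm wide; open, the fingers measure 114 mm over their backs; the gripper's body (76 mm by 85 mm) begins 54 mm behind the grasp point. The pads swing forward as they close: fully open they stand 13 mm farther back than shut.
Start: joints at [1.415, 0.385, 0.008, 0, -1.194, -0.259], TCP at [251.846, 571.99, 231.312] pointing down, gripper open.
Joint ranges: [-3.14, 3.14], [-1.21, 2.06], [-1.07, 1.41], [-3.16, 2.05], [-2.99, -0.16], [-3.1, 3.1]. Speed limits (rad/s): [2.79, 2.79, 3.14, 3.14, 3.14, 3.14].

## Interface

Orientations are given as a unit quaternion [x, y, z, w].
In Python, from bench import arm gives the robot as it stands. The module is installed in compiled form; this text tells all that it offers.
- The arm moves only by the tool drive_tool, never from a script. Its argument "targets" is a list of rows, each a list of 5 numbers: the closure, from -1 (fully open) to 1 (shut), then the shift along the tool's x, y, z in mm, then the turn about the tool's z in degrees. In form: [[grip, tx, ty, tz, roll], ...]. A call has 1 to 12 rows; each row is the pose to reach, as a shift and turn from the pose commanded when the call began, along the tool's axes at that moment; what a row does not reach only later rows make up. A row lasts 1/10 s, in which the tool goes at most 50 mm and 8.59 degrees, less where a joint would pass 70% of its speed; a pose out of reach is approached as far as the arm can. A call with a gripper value outside its range is refused whole. The fingers move at their own pace and stop on an object; the grip force is fixed at half the most. Time passes only in rows, so rows that repeat a pose let the fingers close. It gives the time, the measured TCP pose, the force, the opening and the grip force at its end, in the units of the state.
- arm.read_state(): the state, without advancing time (a new reading comes with each control period).
- arm.get_image(name): name is "scene" or "top"; returns the picture (384x512x3 uint8, blue, green, red); there is no depth.
- arm.camera_params(name): a dict with "fov_y" (degrees; the focal length in pixels is half the picture's height over the tangent of half this angle, whatever the lens; pixels are square), "cx", "cy" (the principal point, pixels), "rvec" (rotation vector, rad) and "tvec" (3), from world to camera coordinates, as OpenCV has them. Camera axes: x right, y down, z forward; pixel columns grow to the right and rows downward; lengths in mm; the calibration is good to about 2 mm. A picture is of the moment at which its call begins. camera_params takes no time and is no camera call.
- arm.job_done(): hands the job in; it is judged then, once.
The state is a dict: "clock": time; "joints": joint angles; "joint_vel": joint speeds; "joint_efforts": joint torques, N m; "position": TCP position; "ee_rot": TCP orientation; "contact_force": force on the tool from outside, world axes, zero at the start; "wrist_torque": the same for the moment, N m; "gripper_width": finger opening in mm; "grasp_force": force on a finger pad.
Only numpy, scipy, OpenCV 4.12 (cv2) and the standard library are available. Lean on these libraries where they do the work, as an engineer would, in place of code of your own. Each camera call takes 0.05 s, during which the arm holds its last target. There are 200 camera calls.

## Working session

There is one attempt and no reset: what is moved stays moved. The work goes in short steps, Python scripts to look and compute and a tool call to move; the robot and the scene stay as the last step left them, time stands still between calls to the robot, and variables do not carry over. Pictures are saved under pics/ and viewed, at most 10 in all, crops included, and the job is handed in when it is done.

Besides the shell and the picture viewer there is one more tool, called after ">>>" as name(argument=value, ...), one argument or row to a line, values as JSON. drive_tool: Moves the arm, as the interface text tells. Its arguments: {"type":"object","properties":{"targets":{"type":"array","items":{"type":"array","items":{"type":"number"}}}},"required":["targets"]}

```bash
mkdir -p pics; python3 - <<'E'
from bench import arm
import cv2
for n in("scene","top"):
    cv2.imwrite(f"pics/{n}0.png",arm.get_image(n)); print(n,arm.camera_params(n))
print(arm.read_state())
E
```

```text
scene {'fov_y': 46.714388885855826, 'cx': 252.56009833429104, 'cy': 190.17809807749492, 'rvec': array([ 1.46458829,  1.93225557, -0.9557489 ]), 'tvec': array([  97.44541325, -243.33749856, 1649.9859783 ])}
top {'fov_y': 56.653322221035, 'cx': 260.2290329673912, 'cy': 187.62798950622928, 'rvec': array([ 2.18720304, -2.15232667,  0.12058564]), 'tvec': array([  1.13956178, 492.74065415, 993.38238232])}
{'clock': 0.1, 'joints': array([ 1.41457267e+00,  3.85499689e-01,  6.75216993e-03, -4.47728145e-04,
       -1.19399349e+00, -2.58629870e-01]), 'joint_vel': array([ 0.00169289, -0.00097222,  0.00226095,  0.00119692,  0.00061567,
        0.00010192]), 'joint_efforts': array([-7.29216517e-04, -3.93321705e+01,  1.88928151e+01,  4.19793606e+00,
       -2.62732741e-03,  1.24106890e-06]), 'position': array([251.66303801, 571.52000147, 230.31294958]), 'ee_rot': array([ 9.78546600e-01, -2.06023209e-01, -1.58041061e-04,  9.81715830e-04]), 'contact_force': array([ 0.01808444, -0.22177744, -0.41318374]), 'wrist_torque': array([-0.01014575,  0.0297131 , -0.03352478]), 'grasp_force': 0.0, 'gripper_width': 85.64712100879535}
```

View pics/top0.png

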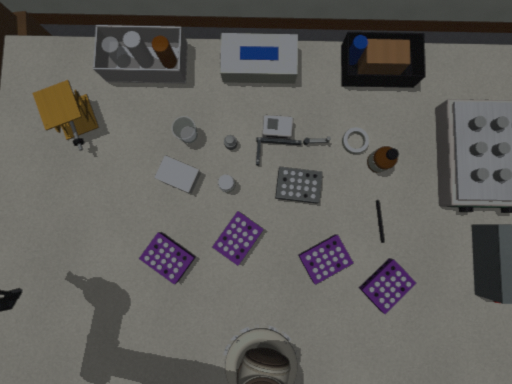

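View pics/scene0.png

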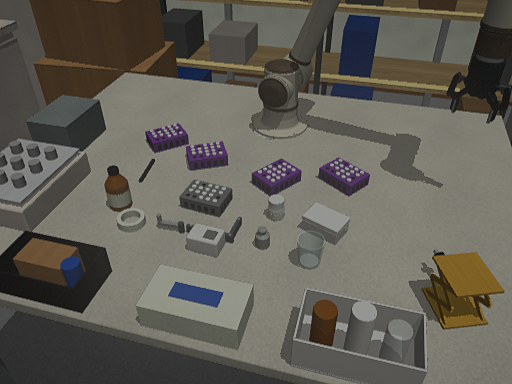

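The top view shows one grey rack at (299,184) and four purple look-alikes at (168,258), (238,238), (326,259) and (388,286). The grey one fits the description. The back fence is at about (280,141), the side stop at (258,152), and the latch arm with its post at (305–328,141). I'll confirm with an enlarged crop and measure.

```bash
cat > h.py <<'E'
from bench import arm
import cv2, numpy as np
def cam(n):
    p=arm.camera_params(n); f=192/np.tan(np.radians(p['fov_y']/2))
    return np.array([[f,0,p['cx']],[0,f,p['cy']],[0,0,1]]),p['rvec'],p['tvec']
def ray(n,uv,z):
    K,r,t=cam(n); R=cv2.Rodrigues(r)[0]; c=-R.T@t
    uv=np.atleast_2d(np.float64(uv)); d=np.c_[uv,np.ones(len(uv))]@np.linalg.inv(K).T@R
    return c+d*((z-c[2])/d[:,2])[:,None]
def proj(n,P):
    K,r,t=cam(n); return cv2.projectPoints(np.float64(P).reshape(-1,1,3),r,t,K,None)[0].reshape(-1,2)
E
python3 - <<'E'
from h import *
im=cv2.imread('pics/top0.png')
x0,y0=215,105
c=cv2.resize(im[y0:y0+110,x0:x0+140],None,fx=5.5,fy=5.4,interpolation=cv2.INTER_CUBIC)
cv2.imwrite('pics/crop0.png',cv2.convertScaleAbs(c,alpha=1.4))
g=cv2.cvtColor(im,cv2.COLOR_BGR2HSV)
print(ray('top',[[299,184],[260,150]],20), im[200:204,300], im[150,230],im[141,290])
E
```

```text
[[ 505.64867198 -102.6054231    20.        ]
 [ 603.42931859   11.43071342   20.        ]] [[ 50  51  48]
 [ 44  45  44]
 [ 71  74  75]
 [103 109 110]] [73 77 78] [52 50 46]
```

View pics/crop0.png

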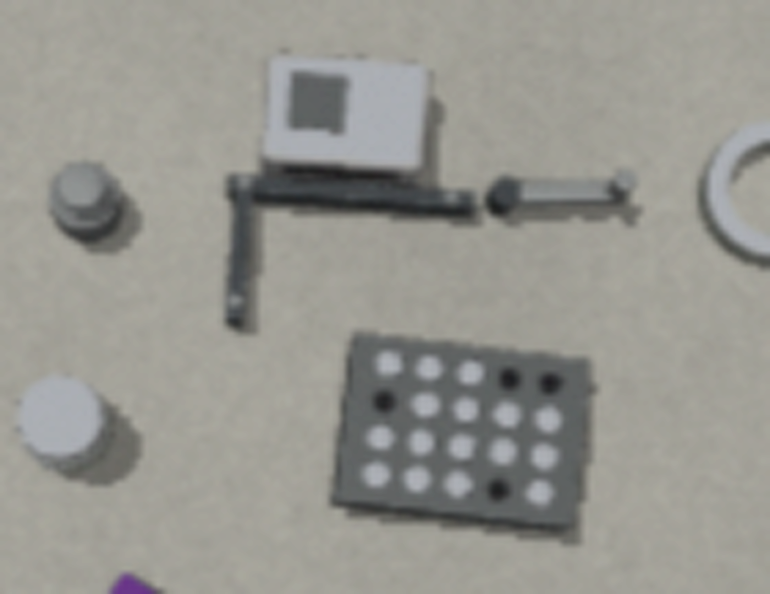

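The crop confirms the grey rack with white caps: cap-grid corners at crop (389,362), (550,382), (540,492) and (375,475). The fence runs from crop (230,180) to (473,203), the side stop goes down to (236,325), the latch post is at (503,196), and the peg is at (624,183). Now measuring.

```bash
cat >> h.py <<'E'
s=np.array([5.5,5.4])
def cr(p): return (np.array(p,float)+.5)/s-.5+[215,105]
E
python3 - <<'E'
from h import *
K,r,t=cam('top'); print('cam',-cv2.Rodrigues(r)[0].T@t)
im=cv2.imread('pics/top0.png')
# caps
g=ray('top',cr([[389,362],[550,382],[540,492],[375,475]]),45)
c=g.mean(0); v=(g[1]-g[0]+g[2]-g[3])[:2]; w=(g[0]-g[3]+g[1]-g[2])[:2]
print('rack c',c.round(1),'yaw of -y',np.arctan2(*v[::-1])+np.pi/2,'x',np.arctan2(*w[::-1]), 'sizes',np.linalg.norm(v)/2,np.linalg.norm(w)/2)
# fence dark mask
big=cv2.resize(im[105:215,215:355],None,fx=8,fy=8,interpolation=cv2.INTER_CUBIC)
gray=cv2.cvtColor(big,cv2.COLOR_BGR2GRAY)
def px(p): return (p+.5)/8-.5+[215,105]
# column profiles across fence: rows edges, 12 columns
for u in (264,268,272,284,288,292,296,300):
    col=cv2.cvtColor(im,cv2.COLOR_BGR2GRAY)[130:150,u]; print(u,col)
for v in (146,150,154,158,162): print(v,cv2.cvtColor(im,cv2.COLOR_BGR2GRAY)[v,250:268])
print('post top',ray('top',cr([[503,193]]),30),'peg',ray('top',cr([[624,181]]),48))
print('jar',ray('top',cr([[60,417]]),60),'weight',ray('top',cr([[85,185]]),56),'tape',ray('top',[[356,141]],24),'bottle',ray('top',[[392,154]],130),'marker',ray('top',[[380,203],[382,240]],6),'purples',ray('top',[[238,238],[326,259],[388,286]],45))
print('spots',ray('top',cr([[240,186],[455,199],[236,300]]),25))
print('box',ray('top',cr([[270,57],[428,68],[420,172],[263,162]]),50))
E
```

```text
cam [ 385.30624458   13.8713216  1039.68740143]
rack c [503.3 -99.4  45. ] yaw of -y -0.09951710140357739 x -0.10012876716862358 sizes 83.88265593879176 58.88372373797726
264 [124 124 124 120  95  63  54  50  51  51  53  32  40  75 109 114 113 115
 115 113]
268 [123 124 124 123 106  59  27  38  40  48  50  32  31  66  83 110 116 116
 113 112]
272 [123 124 124 123 114  65  27  33  39  49  48  33  29  55  78 110 115 116
 116 114]
284 [124 124 123 124 123 112  64  27  39  43  49  48  31  29  64 105 111 113
 114 114]
288 [124 124 123 125 123 117  86  59  53  41  48  48  41  28  42  73 105 110
 110 112]
292 [ 72  73  71  71  71  70  72  75  73  66  54  51  53  33  36  71 102 110
 111 111]
296 [114 115 114 115 114 114 114 111 112 107  83  84  68  37  28  62  97 108
 110 111]
300 [114 113 114 114 115 114 114 112 111 107  81  63  56  44  41  57  76 106
 113 111]
146 [116 116 117 117 116 115 105  71  53  52  62  75  89 111 113 113 114 115]
150 [116 116 116 115 115 113 102  66  51  52  59  75  91 115 116 115 116 115]
154 [116 116 116 116 114 109  86  57  52  56  64  74  90 111 114 116 115 115]
[... 310 characters left out ...]
eight [[626.21201821  96.37674931  56.        ]] tape [[ 634.01478176 -267.74521252   24.        ]] bottle [[ 575.19398327 -331.69003082  130.        ]] marker [[ 455.50115124 -340.40333622    6.        ]
 [ 348.88210456 -344.07144591    6.        ]] purples [[ 349.55948021   68.41815704   45.        ]
 [ 296.04660931 -175.01723468   45.        ]
 [ 225.89768754 -344.47840921   45.        ]]
spots [[634.67234377  17.10664306  25.        ]
 [629.50070034 -96.61094451  25.        ]
 [572.43372212  18.19114132  25.        ]]
box [[698.39651143   2.58874901  50.        ]
 [693.87619809 -79.52588174  50.        ]
 [637.64525368 -75.74416713  50.        ]
 [641.60618504   5.36695589  50.        ]]
```

```bash
cat >> h.py <<'E'
C=np.array([628.3,11.2]); PSI=-.047
N=np.array([[np.cos(PSI),-np.sin(PSI)],[np.sin(PSI),np.cos(PSI)]])
def toN(w): return N.T@(np.asarray(w)[:2]-C)
def toW(n): return C+N@np.array(n,float)
def tyaw(q): return 2*np.arctan2(q[1],q[0])
def go(n,z,yawN):
    "tool shift+roll to nest xy, z, tool-x yaw relative to nest"
    s_=arm.read_state(); a=tyaw(s_['ee_rot']); d=toW(n)-s_['position'][:2]
    x=np.array([np.cos(a),np.sin(a)]); y=np.array([np.sin(a),-np.cos(a)])
    r=-np.degrees((yawN+PSI-a+np.pi)%(2*np.pi)-np.pi)
    print('shift',(d@x).round(1),(d@y).round(1),(s_['position'][2]-z).round(1),'roll',r.round(2))
def st():
    s_=arm.read_state(); print('t',s_['clock'],'nest',toN(s_['position']).round(1),'z',s_['position'][2].round(1),'yawN',round(tyaw(s_['ee_rot'])-PSI,4),'F',s_['contact_force'].round(1),'w',round(s_['gripper_width'],1),'j',s_['joints'].round(2))
E
python3 -c "
from h import *
st(); print('rack',toN([503.3,-99.4])); go([-120,-218],150,-np.pi/2)"
```

```text
t 0.1 nest [-402.5  542. ] z 230.3 yawN -0.368 F [ 0.  -0.2 -0.4] w 85.6 j [ 1.41  0.39  0.01 -0.   -1.19 -0.26]
rack [-119.66567651 -116.35070205]
shift 537.1 607.5 80.3 roll 68.91
```

>>> drive_tool(
  targets=[
    [-0.2,537,607.5,40,69],
    [-0.2,537,607.5,40,69],
    [-0.2,537,607.5,40,69],
    [-0.2,537,607.5,40,69],
    [-0.2,537,607.5,40,69],
    [-0.2,537,607.5,40,69],
    [-0.2,537,607.5,40,69],
    [-0.2,537,607.5,40,69],
    [-0.2,537,607.5,40,69],
    [-0.2,537,607.5,40,69],
    [-0.2,537,607.5,40,69],
    [-0.2,537,607.5,40,69],
  ],
)

```text
clock: 1.3
position: [434.1, -0.9, 201.7]
ee_rot: [-0.69, 0.724, -0.0, 0.0]
contact_force: [1.1, 0.6, -0.1]
gripper_width: 51.3
grasp_force: 0.0
```

```bash
python3 -c "
from h import *
st(); go([-120,-218],100,-np.pi/2)"
```

```text
t 1.3 nest [-193.4  -21.2] z 201.7 yawN 4.7114 F [ 1.1  0.6 -0.1] w 51.3 j [ 0.37  0.08 -0.48 -0.   -1.01 -0.42]
shift 196.7 -73.6 101.7 roll -0.06
```

>>> drive_tool(
  targets=[
    [-0.2,197,-73.5,100,0],
    [-0.2,197,-73.5,100,0],
    [-0.2,197,-73.5,100,0],
    [-0.2,197,-73.5,100,0],
    [-0.2,197,-73.5,100,0],
    [-0.2,197,-73.5,100,0],
    [-0.2,197,-73.5,100,0],
  ],
)

```text
clock: 2.0
position: [497.4, -199.7, 100.8]
ee_rot: [-0.689, 0.725, 0.001, -0.001]
contact_force: [0.2, 0.1, -0.7]
gripper_width: 51.2
grasp_force: 0.0
```

```bash
python3 -c "
from h import *
st(); go([-120,-218],6,-np.pi/2)
cv2.imwrite('pics/t1.png',cv2.resize(arm.get_image('top')[100:240,215:395],None,fx=4,fy=4,interpolation=cv2.INTER_CUBIC))"
```

```text
t 2.0 nest [-120.9 -216.8] z 100.8 yawN 4.7094 F [ 0.2  0.1 -0.7] w 51.2 j [-0.08  0.37 -0.38 -0.   -0.82  0.03]
shift 1.2 -0.9 94.8 roll -0.17
```

View pics/t1.png

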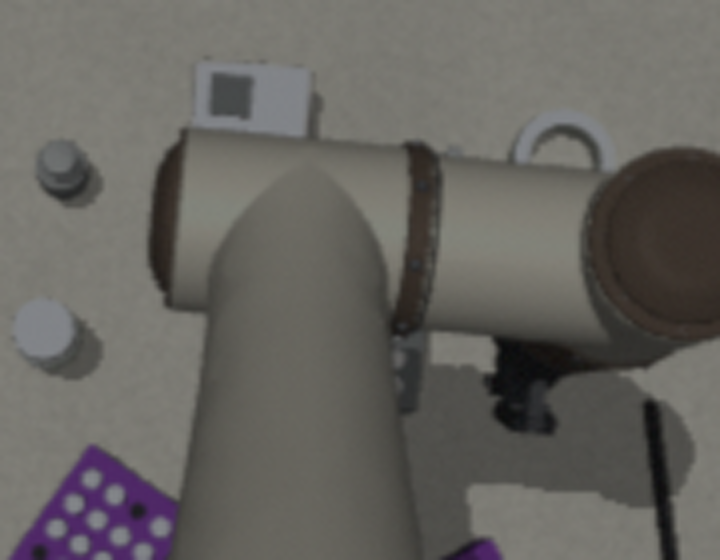

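The gripper is at crop (525,390), clear of the rack's right edge at crop (425,350). The arm's elbow or wrist body at crop (660,240) appears over the bottle, so I'll check its height in the scene view before descending.

```bash
python3 -c "
from h import *
cv2.imwrite('pics/s1.png',cv2.resize(arm.get_image('scene')[0:260,60:400],None,fx=2.3,fy=2.3,interpolation=cv2.INTER_CUBIC))"
```

```text
(no output)
```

View pics/s1.png

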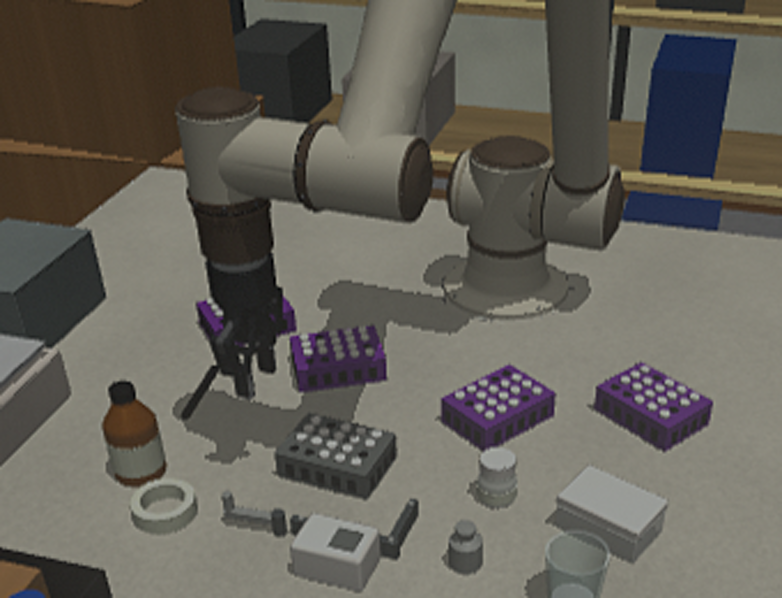

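The wrist body is about 300 mm above the fingertips, well clear of the bottle at crop (133,430). The gripper is right of the grey rack's end at crop (337,450), so it's safe to descend.

>>> drive_tool(
  targets=[
    [-0.2,1,-1,45,0],
    [-0.2,1,-1,80,0],
    [-0.2,1,-1,93,0],
    [-0.2,1,-1,93,0],
  ],
)

```text
clock: 2.5
position: [497.8, -198.9, 7.6]
ee_rot: [-0.69, 0.723, 0.001, -0.001]
contact_force: [0.5, -1.0, 0.6]
gripper_width: 51.1
grasp_force: 0.0
```

```bash
python3 -c "
from h import *
st(); go([-120,-195],6,-np.pi/2)"
```

```text
t 2.5 nest [-120.5 -216. ] z 7.6 yawN 4.7129 F [ 0.5 -1.   0.6] w 51.1 j [-0.08  0.51 -0.46 -0.   -0.6   0.03]
shift -21.0 -0.5 1.6 roll 0.03
```

>>> drive_tool(
  targets=[
    [-0.2,-12,-0.5,1,0],
    [-0.2,-20,-0.5,1,0],
    [-0.2,-26,-0.5,1,0],
    [-0.2,-32,-0.5,1,0],
    [-0.2,-38,-0.5,1,0],
    [-0.2,-44,-0.5,1,0],
    [-0.2,-50,-0.5,1,0],
    [-0.2,-56,-0.5,1,0],
    [-0.2,-61,-0.5,1,0],
    [-0.2,-66,-0.5,1,0],
    [-0.2,-68,-0.5,1,0],
    [-0.2,-68,-0.5,1,0],
  ],
)

```text
clock: 3.7
position: [502.5, -131.7, 7.4]
ee_rot: [-0.69, 0.724, 0.0, 0.0]
contact_force: [0.1, 0.4, -0.2]
gripper_width: 51.0
grasp_force: 0.0
```

```bash
python3 -c "
from h import *
st()
a=arm.get_image('scene'); cv2.imwrite('pics/s2f.png',a)
cv2.imwrite('pics/s2.png',cv2.resize(a[150:260,100:290],None,fx=4.2,fy=4.2,interpolation=cv2.INTER_CUBIC))"
```

```text
t 3.7 nest [-118.9 -148.7] z 7.4 yawN 4.7111 F [ 0.1  0.4 -0.2] w 51.0 j [ 0.06  0.49 -0.51 -0.   -0.58 -0.1 ]
```

View pics/s2.png

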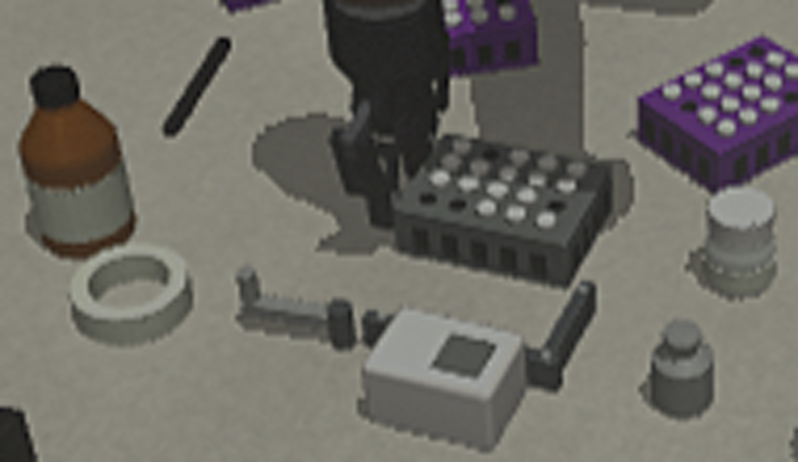

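The rack moved with the fingers and stayed flat. Its top corners are at crop (398,213), (566,250), (611,165) and (448,136). Computing its pose from those.

```bash
python3 -c "
from h import *
p=np.array([[398,213],[566,250],[611,165],[448,136]])
w=ray('scene',(p+.5)/4.2-.5+[100,150],40)[:,:2]
n=np.array([toN(a) for a in w]); print(n.round(1), n.mean(0))
v=n[0]-n[1]+n[3]-n[2]; print('yaw', np.arctan2(v[0],-v[1]))
# consistency: same method for nest side stop ends
q=np.array([[560,380],[588,285]])
print([toN(a) for a in ray('scene',(q+.5)/4.2-.5+[100,150],25)])
"
```

```text
[[ -75.1 -128.7]
 [ -74.1  -10. ]
 [-168.2  -12.2]
 [-164.2 -131.1]] [-120.42362334  -70.47776643]
yaw 0.01243901252994805
[array([24.98090611, 22.48733988]), array([-62.40167356,   8.96568741])]
```

>>> drive_tool(
  targets=[
    [-0.2,-2,0,0,0],
    [-0.2,-4.5,0,0,0],
    [-0.2,-4.5,0,0,0],
    [-0.2,8,0,0,0],
    [-0.2,20,0,0,0],
    [-0.2,20,0,-45,0],
    [-0.2,20,0,-90,0],
    [-0.6,20,0,-100,0],
  ],
)

```text
clock: 4.55
position: [505.0, -153.8, 112.8]
ee_rot: [-0.69, 0.724, -0.004, 0.003]
contact_force: [0.7, 0.6, 1.4]
gripper_width: 64.3
grasp_force: 0.0
```

```bash
python3 -c "
from h import *
st(); go([-202,-66],100,0); go([-202,-66],6,0)"
```

```text
t 4.55 nest [-115.4 -170.6] z 112.8 yawN 4.711 F [0.7 0.6 1.4] w 64.3 j [ 0.01  0.34 -0.4   0.   -0.82 -0.06]
shift -104.5 86.7 12.8 roll -90.08
shift -104.5 86.7 106.8 roll -90.08
```

>>> drive_tool(
  targets=[
    [-0.6,-104.5,87,10,-90],
    [-0.6,-104.5,87,10,-90],
    [-0.6,-104.5,87,10,-90],
    [-0.6,-104.5,87,10,-90],
    [-0.6,-104.5,87,10,-90],
    [-0.6,-104.5,87,10,-90],
    [-0.6,-104.5,87,10,-90],
    [-0.6,-104.5,87,10,-90],
    [-0.6,-104.5,87,10,-90],
    [-0.6,-104.5,87,10,-90],
    [-0.6,-104.5,87,10,-90],
    [-0.6,-104.5,87,10,-90],
  ],
)

```text
clock: 5.75
position: [419.8, -44.4, 97.6]
ee_rot: [1.0, -0.025, -0.0, -0.0]
contact_force: [0.3, -0.3, -0.2]
gripper_width: 68.4
grasp_force: 0.0
```

```bash
python3 -c "
from h import *
st(); go([-202,-66],6,0)
a=arm.get_image('scene'); cv2.imwrite('pics/s3f.png',a)
cv2.imwrite('pics/s3.png',cv2.resize(a[130:260,130:330],None,fx=4,fy=4,interpolation=cv2.INTER_CUBIC))"
```

```text
t 5.75 nest [-205.6  -65.3] z 97.6 yawN -0.0026 F [ 0.3 -0.3 -0.2] w 68.4 j [ 0.28  0.2  -0.65 -0.   -0.72  1.24]
shift 3.6 0.7 91.6 roll -0.15
```

View pics/s3.png

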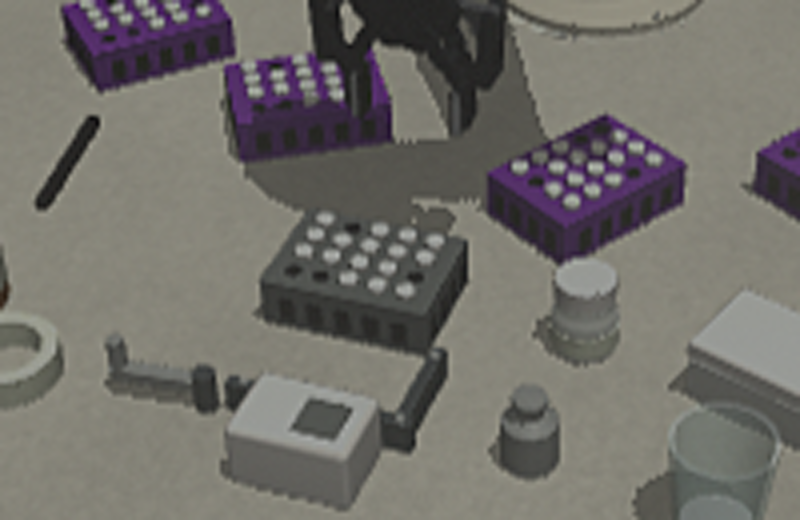

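The grey rack is clear of the gripper. Its cap-grid corners are at crop (293,270), (405,289), (436,240) and (325,217). The gripper is hovering between it and the purple racks.

```bash
python3 -c "
from h import *
p=np.array([[293,270],[405,289],[436,240],[325,217]])
n=np.array([toN(a) for a in ray('scene',(p+.5)/4-.5+[130,130],45)]); print(n.round(1), n.mean(0))
v=n[0]-n[1]+n[3]-n[2]; print('yaw', np.arctan2(v[0],-v[1]))
q=np.array([[116,340],[203,367]]) # peg top, post top
print([toN(a).round(1) for a in ray('scene',(q[:1]+.5)/4-.5+[130,130],48)],[toN(a).round(1) for a in ray('scene',(q[1:]+.5)/4-.5+[130,130],30)])
print('peg from top',toN(ray('top',cr([[624,181]]),48)[0]))
"
```

```text
[[ -90.  -109.1]
 [ -94.6  -27.7]
 [-153.2  -26.3]
 [-153.9 -111.9]] [-122.90418899  -68.74521835]
yaw 0.02378453021433418
[array([  18.2, -188.7])] [array([   6.8, -133. ])]
peg from top [  15.89350498 -192.19762878]
```

>>> drive_tool(
  targets=[
    [-0.6,0,0,45,0],
    [-0.6,0,0,80,0],
    [-0.6,0,0,91,0],
    [-0.6,12,0,91,0],
    [-0.6,24,0,91,0],
    [-0.6,32,0,91,0],
    [-0.6,40,0,91,0],
    [-0.6,48,0,91,0],
    [-0.6,56,0,91,0],
    [-0.6,64,0,91,0],
    [-0.6,72,0,91,0],
    [-0.6,78,0,91,0],
  ],
)

```text
clock: 7.0
position: [498.8, -47.5, 6.8]
ee_rot: [1.0, -0.024, 0.0, -0.0]
contact_force: [-3.8, -0.1, 2.4]
gripper_width: 68.3
grasp_force: 1.8
```

>>> drive_tool(
  targets=[
    [-0.6,4,0,0,0],
    [-0.6,8,0,0,0],
    [-0.6,10,0,0,0],
    [-0.6,10,0,0,0],
  ],
)

```text
clock: 7.4
position: [508.6, -47.9, 6.7]
ee_rot: [1.0, -0.024, 0.001, -0.0]
contact_force: [-0.9, -0.5, -0.2]
gripper_width: 68.0
grasp_force: 0.5
```

```bash
python3 -c "
from h import *
st()
a=arm.get_image('scene'); cv2.imwrite('pics/s4f.png',a)
cv2.imwrite('pics/s4.png',cv2.resize(a[170:260,140:270],None,fx=6,fy=6,interpolation=cv2.INTER_CUBIC))"
```

```text
t 7.4 nest [-116.8  -64.7] z 6.7 yawN -0.0012 F [-0.9 -0.5 -0.2] w 68.0 j [ 0.22  0.48 -0.53  0.   -0.56  1.3 ]
```

View pics/s4.png

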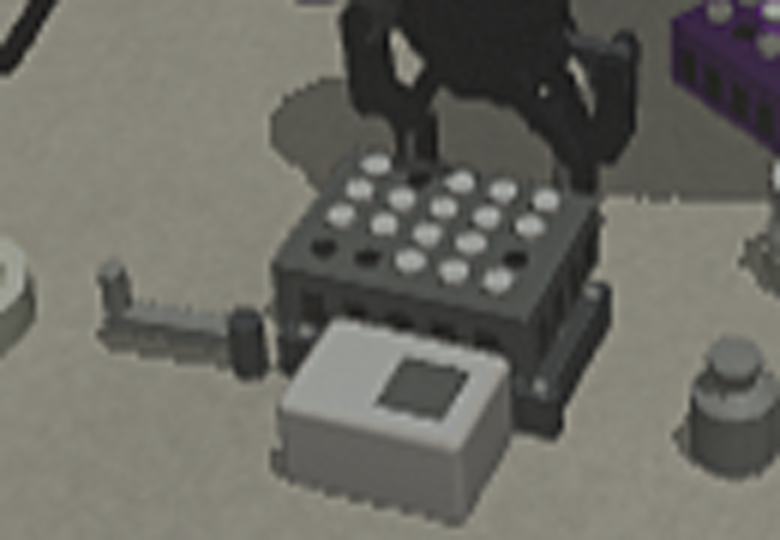

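The rack is entering the pocket, close to the side stop and about 10 mm from the back fence. I'll push on with smaller steps and watch the force.

>>> drive_tool(
  targets=[
    [-0.6,3,0,0,0],
    [-0.6,6,0,0,0],
    [-0.6,8,0,0,0],
    [-0.6,9,0,0,0],
  ],
)

```text
clock: 7.85
position: [517.0, -48.4, 6.7]
ee_rot: [1.0, -0.024, -0.0, 0.0]
contact_force: [-2.5, 0.3, 1.6]
gripper_width: 68.1
grasp_force: 1.5
```

>>> drive_tool(
  targets=[
    [-0.6,1,0,0,0],
    [-0.6,2,0,0,0],
  ],
)

```text
clock: 8.05
position: [518.8, -48.5, 6.7]
ee_rot: [1.0, -0.024, -0.0, 0.0]
contact_force: [-3.2, 0.3, 0.2]
gripper_width: 68.3
grasp_force: 1.2
```

>>> drive_tool(
  targets=[
    [-0.6,1,0,0,0],
    [-0.6,2,0,0,0],
  ],
)

```text
clock: 8.25
position: [520.9, -48.6, 6.7]
ee_rot: [1.0, -0.024, 0.0, 0.0]
contact_force: [-3.2, -0.5, -1.1]
gripper_width: 68.6
grasp_force: 1.2
```

>>> drive_tool(
  targets=[
    [-0.6,1,0,0,0],
    [-0.6,2,0,0,0],
  ],
)

```text
clock: 8.45
position: [522.9, -48.7, 6.7]
ee_rot: [1.0, -0.024, 0.0, 0.0]
contact_force: [-1.3, 0.0, 0.1]
gripper_width: 68.4
grasp_force: 1.1
```

>>> drive_tool(
  targets=[
    [-0.6,1,0,0,0],
    [-0.6,1.5,0,0,0],
  ],
)

```text
clock: 8.65
position: [524.5, -48.8, 6.7]
ee_rot: [1.0, -0.024, 0.0, -0.0]
contact_force: [-2.1, 0.7, -0.6]
gripper_width: 68.5
grasp_force: 1.1
```

>>> drive_tool(
  targets=[
    [-0.6,1,0,0,0],
    [-0.6,1.5,0,0,0],
  ],
)

```text
clock: 8.85
position: [526.0, -48.9, 6.7]
ee_rot: [1.0, -0.024, 0.0, -0.0]
contact_force: [-2.5, 0.5, -1.4]
gripper_width: 68.2
grasp_force: 1.1
```

>>> drive_tool(
  targets=[
    [-0.6,1,0,0,0],
    [-0.6,1.5,0,0,0],
  ],
)

```text
clock: 9.05
position: [527.0, -48.9, 6.7]
ee_rot: [1.0, -0.024, -0.0, 0.0]
contact_force: [-3.5, 1.0, 0.8]
gripper_width: 68.3
grasp_force: 2.0
```

>>> drive_tool(
  targets=[
    [-0.6,1,0,0,0],
    [-0.6,1.5,0,0,0],
  ],
)

```text
clock: 9.25
position: [527.0, -49.0, 6.7]
ee_rot: [1.0, -0.024, -0.002, 0.0]
contact_force: [-7.1, 3.2, 4.7]
gripper_width: 68.2
grasp_force: 3.8
```

```bash
python3 -c "
from h import *
st()
a=arm.get_image('scene'); cv2.imwrite('pics/s5f.png',a)
cv2.imwrite('pics/s5.png',cv2.resize(a[170:260,140:270],None,fx=6,fy=6,interpolation=cv2.INTER_CUBIC))"
```

```text
t 9.25 nest [-98.4 -64.9] z 6.7 yawN -0.0015 F [-7.1  3.2  4.7] w 68.2 j [ 0.21  0.5  -0.48 -0.   -0.59  1.31]
```

View pics/s5.png

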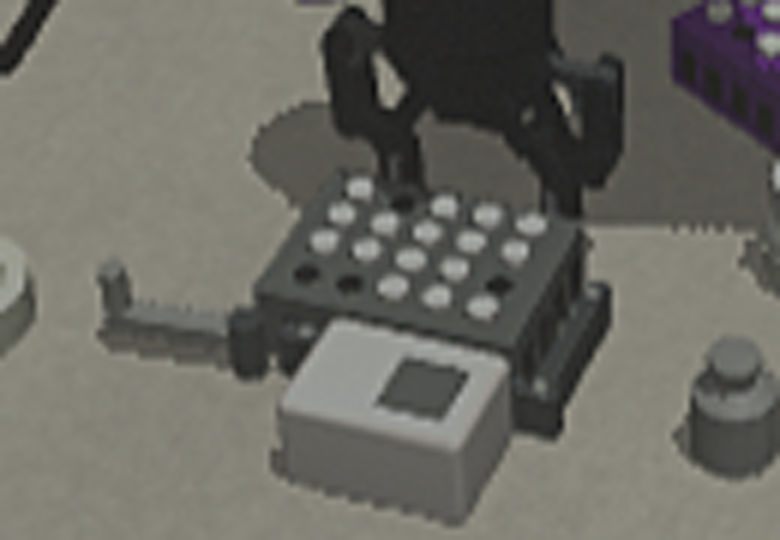

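Force has risen and the TCP has stopped, so the rack is against the back fence. A gap of a few mm to the side stop remains at crop (545,350). Next I'll push from the free end.

>>> drive_tool(
  targets=[
    [-0.6,-10,0,0,0],
    [-0.6,-30,0,0,0],
    [0.2,-30,0,-45,0],
    [0.2,-30,0,-90,0],
    [0.2,-30,0,-100,0],
    [0.2,-30,0,-100,0],
  ],
)

```text
clock: 9.9
position: [501.2, -47.1, 109.5]
ee_rot: [1.0, -0.024, 0.004, -0.001]
contact_force: [0.0, -1.1, -0.3]
gripper_width: 34.1
grasp_force: 0.0
```

```bash
python3 -c "
from h import *
st(); go([-47,-176],100,-np.pi/2)"
```

```text
t 9.9 nest [-124.2  -64.2] z 109.5 yawN -0.0008 F [ 0.  -1.1 -0.3] w 34.1 j [ 0.23  0.31 -0.46  0.   -0.8   1.29]
shift 77.3 111.7 9.5 roll 89.96
```

>>> drive_tool(
  targets=[
    [0.2,77.5,111.5,9,90],
    [0.2,77.5,111.5,9,90],
    [0.2,77.5,111.5,9,90],
    [0.2,77.5,111.5,9,90],
    [0.2,77.5,111.5,9,90],
    [0.2,77.5,111.5,9,90],
    [0.2,77.5,111.5,9,90],
    [0.2,77.5,111.5,9,90],
    [0.2,77.5,111.5,9,90],
    [0.2,77.5,111.5,9,90],
    [0.2,77.5,111.5,9,90],
    [0.2,77.5,111.5,9,90],
  ],
)

```text
clock: 11.1
position: [570.3, -162.6, 95.8]
ee_rot: [-0.69, 0.724, 0.001, -0.001]
contact_force: [-0.1, -0.3, 0.3]
gripper_width: 34.2
grasp_force: 0.0
```

```bash
python3 -c "
from h import *
st(); go([-47,-176],6,-np.pi/2)
a=arm.get_image('scene'); cv2.imwrite('pics/s6f.png',a)
cv2.imwrite('pics/s6.png',cv2.resize(a[150:260,130:270],None,fx=5.4,fy=5.4,interpolation=cv2.INTER_CUBIC))"
```

```text
t 11.1 nest [ -49.8 -176.4] z 95.8 yawN 4.7111 F [-0.1 -0.3  0.3] w 34.2 j [-0.01  0.46 -0.25 -0.   -0.87 -0.04]
shift -0.4 -2.8 89.8 roll -0.07
```

View pics/s6.png

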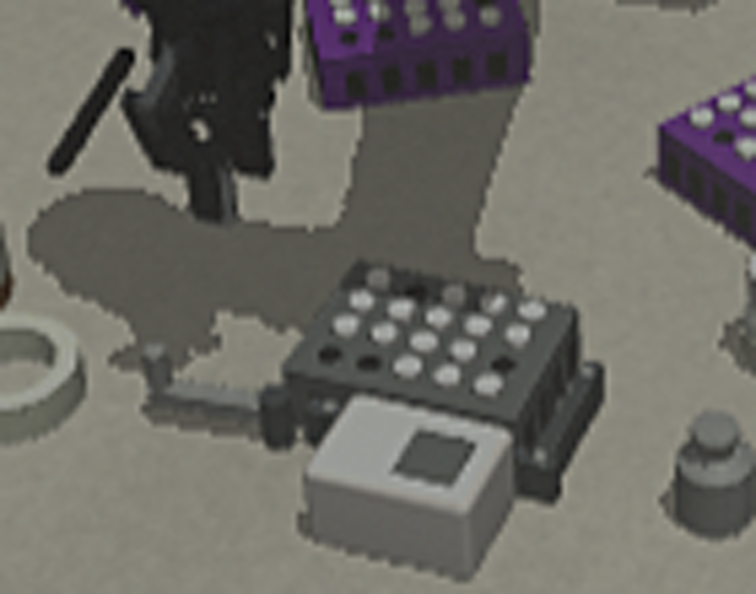

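The rack is flush along the back fence with a small gap left to the side stop at crop (555,400). The latch peg at (152,360) and post at (280,415) are clear of the gripper. That was my last picture, so from here I rely on numbers.

>>> drive_tool(
  targets=[
    [0.2,0,-1,45,0],
    [0.2,0,-1,80,0],
    [0.2,0,-1,89,0],
    [0.2,0,-1,89,0],
    [0.2,-10,-1,89,0],
    [0.2,-20,-1,89,0],
    [0.2,-28,-1,89,0],
    [0.2,-33,-1,89,0],
    [0.2,-36,-1,89,0],
    [0.2,-36,-1,89,0],
  ],
)

```text
clock: 12.15
position: [573.9, -126.2, 9.2]
ee_rot: [-0.69, 0.724, -0.0, 0.0]
contact_force: [0.6, -0.5, 0.0]
gripper_width: 34.4
grasp_force: 0.0
```

>>> drive_tool(
  targets=[
    [0.2,-1,0,0,0],
    [0.2,-2,0,0,0],
  ],
)

```text
clock: 12.35
position: [573.6, -125.3, 8.9]
ee_rot: [-0.69, 0.724, -0.0, -0.0]
contact_force: [-0.8, -3.0, 3.8]
gripper_width: 33.9
grasp_force: 1.9
```

>>> drive_tool(
  targets=[
    [0.2,-1,0,0,0],
    [0.2,-2,0,0,0],
  ],
)

```text
clock: 12.55
position: [573.8, -123.2, 8.9]
ee_rot: [-0.69, 0.724, -0.0, -0.0]
contact_force: [-0.8, -2.8, 1.6]
gripper_width: 34.2
grasp_force: 1.9
```

>>> drive_tool(
  targets=[
    [0.2,-1,0,0,0],
    [0.2,-2,0,0,0],
  ],
)

```text
clock: 12.75
position: [573.8, -121.4, 8.8]
ee_rot: [-0.69, 0.724, -0.0, -0.0]
contact_force: [-0.4, -10.8, 1.3]
gripper_width: 34.4
grasp_force: 5.2
```

>>> drive_tool(
  targets=[
    [0.2,-1,0,0,0],
    [0.2,-2,0,0,0],
  ],
)

```text
clock: 12.95
position: [573.0, -121.1, 8.9]
ee_rot: [-0.689, 0.724, -0.0, -0.002]
contact_force: [-1.7, -18.2, 3.4]
gripper_width: 34.1
grasp_force: 8.8
```

>>> drive_tool(
  targets=[
    [0.2,-1,0,0,0],
    [0.2,-1.5,0,0,0],
  ],
)

```text
clock: 13.15
position: [572.8, -121.0, 8.9]
ee_rot: [-0.689, 0.725, -0.0, -0.002]
contact_force: [-1.5, -22.0, 2.6]
gripper_width: 34.0
grasp_force: 11.0
```

>>> drive_tool(
  targets=[
    [0.2,6,0,0,0],
    [0.2,26,0,0,0],
    [1,36,0,-45,0],
    [1,36,0,-90,0],
    [1,60,0,-100,0],
    [1,80,0,-100,0],
    [1,80,0,-100,0],
  ],
)

```text
clock: 13.85
position: [570.2, -197.8, 108.8]
ee_rot: [-0.689, 0.725, 0.0, 0.001]
contact_force: [-1.1, -0.1, 0.1]
gripper_width: -0.0
grasp_force: 0.0
```

```bash
cat >> h.py <<'E'
def caps(file):
    im=cv2.imread(file); hsv=cv2.cvtColor(im,cv2.COLOR_BGR2HSV)
    out=[]
    big=cv2.resize(im,None,fx=6,fy=6,interpolation=cv2.INTER_CUBIC)
    m=cv2.inRange(cv2.cvtColor(big,cv2.COLOR_BGR2GRAY),118,255)
    n_,l,s2,c=cv2.connectedComponentsWithStats(m)
    home=proj('scene',[[*toW([-45,-62]),45]])[0]
    for i in range(1,n_):
        p=(c[i]+.5)/6-.5
        if abs(p-home).max()<30 and 200<s2[i,4]<1500 and s2[i,2]<60: out.append(toN(ray('scene',p,45)[0]))
    return np.array(out)
E
python3 -c "
from h import *
st()
cv2.imwrite('pics/s7f.png',arm.get_image('scene'))
for f in ('s5f','s6f','s7f'):
    a=caps(f'pics/{f}.png'); print(f,len(a)); print(a[np.lexsort((a[:,1],))].round(0).tolist())
"
```

```text
t 13.85 nest [ -48.2 -211.5] z 108.8 yawN 4.7089 F [-1.1 -0.1  0.1] w -0.0 j [-0.07  0.46 -0.21 -0.   -0.9   0.02]
s5f 17
[[-150.0, -131.0], [-52.0, -111.0], [-72.0, -111.0], [-33.0, -111.0], [-33.0, -90.0], [-52.0, -90.0], [-52.0, -70.0], [-13.0, -69.0], [-33.0, -69.0], [-72.0, -69.0], [-13.0, -49.0], [-52.0, -48.0], [-33.0, -48.0], [-72.0, -48.0], [-52.0, -27.0], [-13.0, -27.0], [-72.0, -27.0]]
s6f 13
[[-52.0, -111.0], [-32.0, -111.0], [-33.0, -90.0], [-52.0, -90.0], [-52.0, -70.0], [-13.0, -69.0], [-33.0, -69.0], [-52.0, -49.0], [-13.0, -48.0], [-33.0, -48.0], [-71.0, -46.0], [-13.0, -27.0], [-52.0, -27.0]]
s7f 13
[[-51.0, -102.0], [-34.0, -102.0], [-33.0, -81.0], [-53.0, -80.0], [-14.0, -60.0], [-33.0, -60.0], [-53.0, -60.0], [-72.0, -59.0], [-13.0, -39.0], [-33.0, -39.0], [-52.0, -38.0], [-14.0, -18.0], [-53.0, -18.0]]
```

Home is reached: the cap grid is centred on about (-43,-60) in the estimated nest frame, parallel to it, and both pushes stalled on contact. That matches home within the calibration error. Now for the latch.

```bash
python3 -c "
from h import *
a=caps('pics/s6f.png');b=caps('pics/s7f.png')
d=[q-p for p in a for q in b if abs(q-p-[0,9]).max()<4]; print('s6->s7',np.mean(d,0),len(d))
A=np.c_[b[:,1],np.ones(len(b))]; sel=abs(b[:,0]+33)<5; print('slope',np.polyfit(b[sel,1],b[sel,0],1))
go([52,-190],100,-np.pi/2); go([52,-190],32,-np.pi/2)"
```

```text
s6->s7 [-0.35061155  9.58672956] 12
slope [ 6.55827591e-03 -3.29928797e+01]
shift -21.0 -100.5 8.2 roll -0.17
shift -21.0 -100.5 76.2 roll -0.17
```

>>> drive_tool(
  targets=[
    [1,-21,-100.5,8,0],
    [1,-21,-100.5,8,0],
    [1,-21,-100.5,8,0],
    [1,-21,-100.5,8,0],
    [1,-21,-100.5,45,0],
    [1,-21,-100.5,76,0],
    [1,-21,-100.5,76,0],
  ],
)

```text
clock: 14.6
position: [666.5, -180.0, 27.7]
ee_rot: [-0.689, 0.724, 0.005, -0.003]
contact_force: [-1.2, 0.1, -0.1]
gripper_width: 0.0
grasp_force: 0.0
```

```bash
cat > arc.py <<'E'
from h import *
import sys
th0,th1,n,d,z=map(float,sys.argv[1:6])
st(); s_=arm.read_state(); a=tyaw(s_['ee_rot']); P=s_['position']
x=np.array([np.cos(a),np.sin(a)]); y=np.array([np.sin(a),-np.cos(a)])
for th in np.linspace(th0,th1,int(n)):
    p=np.array([10,-132.5])+60*np.array([-np.sin(th),-np.cos(th)]); m=np.array([-np.cos(th),np.sin(th)])
    w=toW(p-d*m)-P[:2]; r=-np.degrees((-np.pi/2-max(th,0)+PSI-a+np.pi)%(2*np.pi)-np.pi)
    print([1,round(w@x,1),round(w@y,1),round(P[2]-z,1),round(r,1)])
E
python3 arc.py -0.1 0.75 12 18 32
```

```text
t 14.6 nest [  47.2 -189.2] z 27.7 yawN 4.71 F [-1.2  0.1 -0.1] w 0.0 j [-0.03  0.68 -0.03 -0.   -0.87 -0.02]
[1, np.float64(1.2), np.float64(13.3), np.float64(-4.3), np.float64(-0.1)]
[1, np.float64(2.9), np.float64(17.8), np.float64(-4.3), np.float64(-0.1)]
[1, np.float64(4.3), np.float64(22.4), np.float64(-4.3), np.float64(3.0)]
[1, np.float64(5.2), np.float64(27.2), np.float64(-4.3), np.float64(7.4)]
[1, np.float64(5.8), np.float64(32.0), np.float64(-4.3), np.float64(11.8)]
[1, np.float64(6.0), np.float64(36.8), np.float64(-4.3), np.float64(16.3)]
[1, np.float64(5.9), np.float64(41.7), np.float64(-4.3), np.float64(20.7)]
[1, np.float64(5.4), np.float64(46.5), np.float64(-4.3), np.float64(25.1)]
[1, np.float64(4.5), np.float64(51.2), np.float64(-4.3), np.float64(29.6)]
[1, np.float64(3.2), np.float64(55.9), np.float64(-4.3), np.float64(34.0)]
[1, np.float64(1.6), np.float64(60.5), np.float64(-4.3), np.float64(38.4)]
[1, np.float64(-0.4), np.float64(64.9), np.float64(-4.3), np.float64(42.8)]
```

>>> drive_tool(
  targets=[
    [1,0,0,0,0],
    [1,0,0,0,0],
  ],
)

```text
clock: 14.8
position: [672.7, -181.1, 35.2]
ee_rot: [-0.69, 0.724, -0.002, 0.001]
contact_force: [0.6, 0.3, 0.9]
gripper_width: 0.0
grasp_force: 0.0
```

```bash
python3 arc.py -0.1 0.75 12 18 32 | sed 's/np.float64(\([^)]*\))/\1/g'
```

```text
t 14.8 nest [  53.4 -190. ] z 35.2 yawN 4.7117 F [0.6 0.3 0.9] w 0.0 j [-0.03  0.67 -0.02  0.   -0.87 -0.02]
[1, 0.4, 19.5, 3.2, -0.0]
[1, 2.0, 24.1, 3.2, -0.0]
[1, 3.4, 28.7, 3.2, 3.1]
[1, 4.3, 33.5, 3.2, 7.5]
[1, 4.9, 38.3, 3.2, 11.9]
[1, 5.1, 43.1, 3.2, 16.4]
[1, 5.0, 47.9, 3.2, 20.8]
[1, 4.4, 52.7, 3.2, 25.2]
[1, 3.5, 57.5, 3.2, 29.7]
[1, 2.3, 62.2, 3.2, 34.1]
[1, 0.6, 66.7, 3.2, 38.5]
[1, -1.3, 71.1, 3.2, 42.9]
```

>>> drive_tool(
  targets=[
    [1,0,10,1,0],
    [1,0.5,18,1,0],
    [1,2,24,1,0],
    [1,3.5,28.5,1,3],
    [1,4.5,33.5,1,7.5],
    [1,5,38.5,1,12],
    [1,5,43,1,16.5],
    [1,5,48,1,21],
    [1,4.5,52.5,1,25],
    [1,3.5,57.5,1,29.5],
    [1,2.5,62,1,34],
    [1,0.5,66.5,1,38.5],
  ],
)

```text
clock: 16.0
position: [605.2, -178.6, 32.5]
ee_rot: [-0.411, 0.912, -0.001, 0.001]
contact_force: [1.0, -0.3, -0.3]
gripper_width: -0.2
grasp_force: 0.5
```

```bash
python3 arc.py 0.72 1.6 12 18 32 | sed 's/np.float64(\([^)]*\))/\1/g'
```

```text
t 16.0 nest [ -14.2 -190.6] z 32.5 yawN 4.0358 F [ 1.  -0.3 -0.3] w -0.2 j [-0.03  0.59 -0.2   0.   -0.78 -0.69]
[1, 0.2, 2.2, 0.5, 2.5]
[1, 1.3, 7.1, 0.5, 7.1]
[1, 1.9, 12.0, 0.5, 11.7]
[1, 2.2, 17.1, 0.5, 16.2]
[1, 2.0, 22.1, 0.5, 20.8]
[1, 1.4, 27.0, 0.5, 25.4]
[1, 0.5, 32.0, 0.5, 30.0]
[1, -0.9, 36.8, 0.5, 34.6]
[1, -2.6, 41.5, 0.5, 39.2]
[1, -4.7, 46.0, 0.5, 43.7]
[1, -7.1, 50.4, 0.5, 48.3]
[1, -9.9, 54.6, 0.5, 52.9]
```

>>> drive_tool(
  targets=[
    [1,0,2,0,2.5],
    [1,1.5,7,0,7],
    [1,2,12,0,11.5],
    [1,2,17,0,16],
    [1,2,22,0,21],
    [1,1.5,27,0,25.5],
    [1,0.5,32,0,30],
    [1,-1,37,0,34.5],
    [1,-2.5,41.5,0,39],
    [1,-4.5,46,0,43.5],
    [1,-7,50,0,48],
    [1,-8,52,0,50],
  ],
)

```text
clock: 17.2
position: [571.0, -138.1, 32.4]
ee_rot: [0.012, 1.0, -0.0, 0.0]
contact_force: [0.1, -1.1, 0.3]
gripper_width: 0.0
grasp_force: 0.9
```

```bash
python3 -c "
from h import *
st()
cv2.imwrite('pics/s8f.png',arm.get_image('scene'))"
```

```text
t 17.2 nest [ -50.2 -151.8] z 32.4 yawN 3.1644 F [ 0.1 -1.1  0.3] w 0.0 j [ 0.04  0.53 -0.32  0.   -0.72 -1.63]
```

>>> drive_tool(
  targets=[
    [1,0,1,0,1],
    [1,0,2,0,1],
  ],
)

```text
clock: 17.45
position: [571.0, -137.4, 32.3]
ee_rot: [0.02, 1.0, -0.001, -0.0]
contact_force: [-0.0, -9.1, 1.6]
gripper_width: -0.0
grasp_force: 4.5
```

>>> drive_tool(
  targets=[
    [1,0,1,0,0],
    [1,0,2,0,0],
  ],
)

```text
clock: 17.65
position: [570.9, -136.9, 32.4]
ee_rot: [0.02, 1.0, -0.002, -0.0]
contact_force: [0.7, -15.4, 0.8]
gripper_width: -0.3
grasp_force: 7.7
```

>>> drive_tool(
  targets=[
    [1,0,1,0,0],
    [1,0,2,0,0],
  ],
)

```text
clock: 17.85
position: [570.9, -136.4, 32.4]
ee_rot: [0.02, 1.0, -0.002, -0.001]
contact_force: [0.1, -21.9, 0.2]
gripper_width: 0.2
grasp_force: 10.9
```

The latch stalled at its stop with 22 N on it. Retracting and checking.

>>> drive_tool(
  targets=[
    [1,0,-5,0,0],
    [1,0,-25,0,0],
    [1,0,-40,-30,0],
    [1,0,-40,-75,0],
    [1,0,-70,-110,0],
    [1,0,-80,-110,0],
    [1,0,-80,-110,0],
  ],
)

```text
clock: 18.55
position: [568.1, -212.9, 142.5]
ee_rot: [0.021, 1.0, 0.0, 0.001]
contact_force: [0.0, 0.5, 0.0]
gripper_width: 0.4
grasp_force: 0.0
```

```bash
python3 -c "
from h import *
st(); cv2.imwrite('pics/s9f.png',arm.get_image('scene'))
b=caps('pics/s9f.png'); a=caps('pics/s7f.png')
d=[q-p for p in a for q in b if abs(q-p).max()<5]; print('rack moved',np.mean(d,0),len(d))
im=cv2.imread('pics/s9f.png'); i0=cv2.imread('pics/s7f.png')
df=cv2.absdiff(im,i0).max(2)
for th in (-.12,1.4,1.57):
    p=np.array([10,-132.5])+60*np.array([-np.sin(th),-np.cos(th)]); uv=proj('scene',[[*toW(p),47]])[0]; u,v=uv.round().astype(int); print(th,uv.round(1)); print(cv2.cvtColor(im,cv2.COLOR_BGR2GRAY)[v-4:v+5,u-6:u+7])
# bystander check vs start image
z=cv2.absdiff(im,cv2.imread('pics/scene0.png')).max(2)>35
n,l,s,c=cv2.connectedComponentsWithStats(z.astype(np.uint8))
print([(c[i].round().tolist(),int(s[i,4])) for i in range(1,n) if s[i,4]>25])
"
```

```text
t 18.55 nest [ -49.6 -226.7] z 142.5 yawN 3.1467 F [0.  0.5 0. ] w 0.4 j [-0.09  0.43 -0.16 -0.   -0.98 -1.52]
rack moved [-0.19224623 -0.01105752] 13
-0.12 [157.7 214.4]
[[133 135 135 136 135 134 135 134 134 135 134 135 136]
 [134 136 134 135 136 136 135 133 134 135 137 137 136]
 [136 134 133 135 136 135 132 132 132 135 137 136 134]
 [134 133 134 134 133 133 132 131 132 134 134 134 134]
 [133 135 139 136 134 132 131 132 132 131 134 133 134]
 [133 134 138 136 133 131 131 134 135 135 134 134 133]
 [136 137 137 139 133 131 132 137 138 135 134 133 135]
 [137 137 135 138 133 134 136 139 136 135 136 134 136]
 [137 136 135 135 133 137 138 137 135 136 137 135 135]]
1.4 [185.5 203. ]
[[ 89  88  89  90  89  88  87  88  88  89  89  88  86]
 [ 87  87  87  88  90  88  88  88  88  88  88  87  86]
 [ 87  88  86  86  87  88  88  89  88  87  87  85  87]
 [ 87  87  87  87  87  89  89  87  86  90  91  89  86]
 [ 86  86  88  88  87  88  89  85  95 103 103 101  88]
 [ 89  87  87  87  87  88  88  81 111 120 118 115  83]
 [ 87  87  86  87  88  87  86  78  89 108 106  96  72]
 [ 87  88  89  89  88  88  87 
[... 384 characters left out ...]
  87  86  78  89 108 106  96  72  90  79  65]
 [ 89  88  88  87  91  58  69  73  72  69  86  86  83]
 [ 87  87  86  88  91  62  73  77  75  70  81  81  81]
 [ 87  86  86  89  91  67  72  77  72  72  82  80  82]]
[([170.0, 78.0], 7314), ([302.0, 2.0], 51), ([329.0, 11.0], 103), ([492.0, 11.0], 202), ([241.0, 12.0], 37), ([300.0, 18.0], 231), ([492.0, 25.0], 177), ([291.0, 58.0], 60), ([262.0, 80.0], 172), ([370.0, 138.0], 2892), ([474.0, 93.0], 793), ([256.0, 89.0], 36), ([278.0, 94.0], 170), ([506.0, 94.0], 114), ([452.0, 106.0], 40), ([249.0, 117.0], 76), ([258.0, 125.0], 37), ([284.0, 130.0], 228), ([229.0, 137.0], 1059), ([308.0, 131.0], 51), ([188.0, 199.0], 2837), ([165.0, 224.0], 147)]
```

```bash
python3 -c "
from bench import arm
print(arm.job_done())"
```

```text
the job is handed in; nothing more can be done
None
```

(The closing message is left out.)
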